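# Half-light scratch check of a watch glass under the video microscope

### The arm

A 6-joint arm with a two-finger parallel gripper is mounted at the origin on the work surface. World frame = base frame: x ahead of the robot, y to its left, z up, the work surface at z = 0. Lengths are in m, angles in rad, forces in N, time in s.
With the tool pointing down it reaches from about 0.275 to 0.85 m from the base axis. Payload 5.2 kg.
Tool frame: the origin (TCP) lies midway between the tips of the shut fingers; the grasp point (between the pads) lies 19 mm behind it; z points along the fingers, y is the line along which they close (so a half turn about z gives the same grasp; the last joint's range is limited). The gripper opens to 85 mm and grips with 20 to 120 N. Pads are 22 mm wide; open, the fingers measure 114 mm over their backs; the gripper's body (76 mm by 85 mm) begins 54 mm behind the grasp point. The pads swing forward as they close: fully open they stand 13 mm farther back than shut.
Start: joints at [0.936, 0.259, 1.535, -0, 1.348, -0.203], TCP at [0.23, 0.5, 0.231] pointing down, gripper open.
Joint ranges: [-3.14, 3.14], [-0.91, 2.08], [0.19, 2.58], [-1.22, 4.36], [0.22, 2.71], [-3.12, 3.12]. Speed limits (rad/s): [2.57, 2.57, 3.14, 3.14, 3.14, 3.14].

### API

Orientations are given as a unit quaternion [w, x, y, z].
In Python, from cell import telemetry, imaging, hand_in, finder gives the robot as it stands.
- The arm moves only by the tool send_rows, never from a script. Its argument "motion" is a list of rows, each a list of 3 entries, a list of its own where there are three numbers: the shift along the tool's x, y, z in m, then the turn, a rotation vector about the tool's x, y, z in degrees, then the opening, from 0 (shut) to 1 (fully open). A call has 1 to 10 rows; each row is the pose to reach, as a shift and turn from the pose commanded when the call began, along the tool's axes at that moment; what a row does not reach only later rows make up. A row lasts 1/10 s, in which the tool goes at most 50 mm and 8.59 degrees, less where a joint would pass 70% of its speed; a pose out of reach is approached as far as the arm can. A call with a gripper value outside its range is refused whole. The fingers move at their own pace and stop on an object; the grip force is fixed at half the most. Time passes only in rows, so rows that repeat a pose let the fingers close. It gives the time, the measured TCP pose, the force, the opening and the grip force at its end, in the units of the state.
- telemetry.state(): the state, without advancing time (a new reading comes with each control period).
- imaging.capture(name): name is "scene" or "side" or "wrist"; returns the picture (384x512x3 uint8, blue, green, red); there is no depth.
- imaging.camera_params(name): a dict with "camera_matrix" (3x3 intrinsics, pixels), "distortion" ([k1, k2, p1, p2, k3] as OpenCV has them; the pictures are not rectified), "extrinsics" (4x4, takes a point from camera to world coordinates). Camera axes: x right, y down, z forward; pixel columns grow to the right and rows downward; lengths in m; the calibration is good to about 2 mm. A picture is of the moment at which its call begins: read the wrist's pose just before it. camera_params takes no time and is no camera call; for the wrist camera it gives the pose at the moment of the call.
- hand_in(): hands the job in; it is judged then, once.
Trained networks look in the newest picture that a camera, given by its name, has taken for a name from the list of things; names that differ only in an ending like _2 or _b are one class to them, and where a whole thing is asked for, a point or a joint stands for the part that bears it (a point fixed in the world has none). Each returns a list of dicts, best first, with "p" (0 to 1); they miss things now and then, are a little off and sometimes report something else, mostly with a low value. They report only what shows in the picture. A call takes as long as a camera call.
- finder.look_for(camera, label): "xyz" ([x, y, z] in m, in world coordinates, good to about 4 mm: the middle of the surface that is visible of it).
The state is a dict: "time": time; "q": joint angles; "joint_vel": joint speeds; "joint_torque": joint torques, N m; "eef_pos": TCP position; "tcp_rot": TCP orientation; "wrist_force": force on the tool from outside, world axes, zero at the start; "ft_torque": the same for the moment, N m; "width": opening from 0.0 (shut) to 1.0 (fully open); "grip_force": force on a finger pad.
Only numpy, scipy, OpenCV 4.12 (cv2) and the standard library are available. Lean on these libraries where they do the work, as an engineer would, in place of code of your own. Each camera call takes 0.05 s, during which the arm holds its last target. There are 200 camera calls.

### The job

Set up the watch glass for its scratch check under the video microscope: push the carriage that carries it along its guides, under the lens, until it is fully home against its end stop. Then slide the sprung light shutter, by its metal thumb tab, to half travel (the long mark in the middle of its scale) so that only half the window is lit, and hold it there: the spring would pull it shut, so the program finishes with the gripper still holding the tab at half. Do not knock the lens, and leave the other things on the bench where they are.

Things in the scene. Friction and masses are not known exactly. Their poses are not given: they have to be found in the camera images.
- microscope: Inspection microscope, fixed to the bench: grey lit base 300 mm (x) by 300 mm (y), top face 50 mm above the bench. Origin: centre of the base's underside; z up, x from the robot's side to the far side, y to the left. In the top: a round 44 mm glass window at x=+60, y=0; the carriage's two steel guide strips along y at x=+20 and +100, 11 mm high; the shutter's slot along y at x=-100.
- lens_tip (a point): Centre of the underside of the lens's black 72 mm ring light, over the window (x=+60, y=0 in the microscope's frame), 157 mm above the bench. Above it the upright lens tube, 42 to 66 mm in diameter, with a 50 mm square camera on top, reaches 422 mm; a 30 mm thick arm, 252 to 282 mm above the bench, joins it to the column.
- lens_head: The whole lens head (ring light, tube, camera, arm), rigid with the microscope: do not knock it. Its frame coincides with that of microscope.
- column (a point): Foot of the 28 mm column that carries the lens, on the base's top at the far left (x=+115, y=+110 in the microscope's frame); the column reaches 430 mm above the bench.
- carriage (a joint): The flat aluminium carriage (68 by 195 by 8 mm, top 58 mm above the bench) in its guides, with the watch glass. 0 = fully home against the end stop, the glass under the lens; it grows, in m, as it is pulled out along the microscope's -y (limit 0.085). It starts 0.045 to 0.075 out, stays where it is left, and takes about 1.6 N to move (plus 4 N per m/s).
- carriage_handle: The carriage's upright black grip bar, 10 mm (x) by 36 mm (y), 61 to 89 mm above the bench, on a 12 by 38 mm foot. Origin at its centre, 75 mm above the bench; axes parallel to the microscope's. With the carriage home it lies at x=+60, y=-137 in the microscope's frame (home is towards +y). Pinched across x, the gripper stays beside the lens.
- end_stop (a point): Middle of the rubber buffer's face on the steel stop that the carriage's leading (+y) end meets when home: x=+60, y=+35 in the microscope's frame, 55 mm above the bench.
- shutter (a joint): Travel of the sprung shutter, in m: 0 = closed (window covered), 0.022 = half, 0.044 = fully open. It opens along the microscope's +y. A spring pulls it shut: about 1.8 N closed, 5.8 N at half, 9.7 N fully open (0.18 N per mm), plus 0.4 N of friction. It starts closed and snaps shut when let go.
- shutter_tab: The shutter's upright ribbed steel thumb tab over the slot, 30 mm (x) by 12 mm (y, along its travel), 58 to 84 mm above the bench. Origin in its middle, 70 mm above the bench; axes parallel to the microscope's. In the microscope's frame it lies at x=-100, y=+18 when closed, y=+40 at half, y=+62 fully open. Nothing else stands within 70 mm of it on the base.
- half_mark (a point): Middle of the long black mark at half travel (x=-129, y=+40 in the microscope's frame, on the base's top); the tab's middle stands level with it at half. Shorter marks at closed, 1/4, 3/4 and open lie 11 mm apart along y.
- loupe: Black eye loupe, 36 mm in diameter, 26 mm high, standing on the base's top near its front right corner. Leave alone. Origin at its underside.
- tweezers: Steel tweezers, 140 mm long, lying on the bench right of the base. Leave alone. Origin under the middle, long axis x.
- screwdriver: Small screwdriver, 100 mm long, 11 mm thick, lying left of the base. Leave alone. Origin under the middle, long axis x.
- blower: Black rubber dust blower standing left of the base, 58 mm in diameter, 108 mm high. Leave alone. Origin at its underside.
- movement_holder: Round steel movement holder, 56 mm in diameter, 22 mm high, right of the base. Leave alone. Origin at its underside.
- dust_cover: Clear plastic dust cover with a knob, 68 mm in diameter, 33 mm high, right of the base. Leave alone. Origin at its underside.
- oil_bottle: Small amber bottle, 28 mm in diameter, 55 mm high, on the bench to the right. Leave alone. Origin at its underside.

How it is judged:
By the outcome, as a careful person would: the job done as asked, in the order asked, and still so for the second after the job is handed in, while the arm keeps its last pose, push and grip.
It also fails if it takes over 45 s, if anything falls off the work surface, if the arm or the gripper's body presses on something with over 40 N, if the wrist force passes 120 N, or if a joint passes its speed limit or range.

## Working session

There is one attempt and no reset: what is moved stays moved. The work goes in short steps, Python scripts to look and compute and a tool call to move; the robot and the scene stay as the last step left them, time stands still between calls to the robot, and variables do not carry over. Pictures are saved under pics/ and viewed, at most 10 in all, crops included, and the job is handed in when it is done.

Besides the shell and the picture viewer there is one more tool, called after "Request:" as name(argument=value, ...) on one line, values as JSON. send_rows: Moves the arm, as the interface text tells. Its arguments: {"type":"object","properties":{"motion":{"type":"array","items":{"type":"array"}}},"required":["motion"]}

```bash
mkdir -p pics
python3 - <<'E'
from cell import telemetry, imaging, finder
import cv2, numpy as np
s=telemetry.state(); print(s['time'],s['eef_pos'],s['tcp_rot'],s['width'])
for c in ['scene','side']:
    im=imaging.capture(c); cv2.imwrite(f'pics/{c}0.png',im)
    p=imaging.camera_params(c); print(c,np.round(p['extrinsics'],3).tolist(),np.round(p['camera_matrix'],1).tolist())
    for l in ['microscope','lens_tip','lens_head','column','carriage_handle','end_stop','shutter_tab','half_mark','loupe','carriage','blower']:
        r=finder.look_for(c,l); print(l,[(np.round(d['xyz'],4).tolist(),round(d['p'],2)) for d in r[:2]])
E
```

```text
0.0 [0.22981697 0.49908998 0.2304586 ] [-3.97675707e-04  2.14243665e-01  9.76779802e-01 -8.43908507e-04] 1.0022079498178182
scene [[-0.339, 0.732, -0.592, 1.14], [0.941, 0.27, -0.205, 0.178], [0.01, -0.626, -0.78, 0.932], [0.0, 0.0, 0.0, 1.0]] [[417.8, 0.0, 257.5], [0.0, 417.8, 198.1], [0.0, 0.0, 1.0]]
microscope [([0.6234, 0.0729, 0.051], 0.76)]
lens_tip [([0.6133, 0.0995, 0.2865], 0.83)]
lens_head [([0.6131, 0.0999, 0.2869], 0.6)]
column [([0.622, 0.0711, 0.0496], 0.67), ([0.612, 0.1018, 0.2819], 0.53)]
carriage_handle [([0.61, -0.0382, 0.0597], 0.6)]
end_stop [([0.618, 0.0759, 0.0511], 0.66)]
shutter_tab []
half_mark [([0.6196, 0.0759, 0.0437], 0.91)]
loupe [([0.4396, -0.0385, 0.0659], 0.42)]
carriage [([0.6107, -0.0343, 0.0608], 0.89)]
blower [([0.5041, 0.2837, 0.0511], 0.7), ([0.6099, -0.036, 0.0556], 0.42)]
side [[0.793, -0.36, 0.491, -0.163], [-0.609, -0.476, 0.635, -0.924], [0.005, -0.802, -0.597, 0.966], [0.0, 0.0, 0.0, 1.0]] [[450.1, 0.0, 259.4], [0.0, 450.1, 186.3], [0.0, 0.0, 1.0]]
microscope [([0.5279, 0.0521, 0.0525], 0.85), ([0.5329, -0.4545, 0.032], 0.19)]
lens_tip []
lens_head [([0.5763, 0.0677, 0.2836], 0.62), ([0.4237, 0.0685, 0.0738], 0.17)]
column [([0.5191, 0.0444, 0.0498], 0.57)]
carriage_handle [([0.6026, -0.0499, 0.0598], 0.66), ([0.5262, 0.048, 0.0515], 0.61)]
end_stop [([0.5182, 0.0458, 0.0508], 0.95), ([0.4874, 0.2706, 0.0418], 0.64)]
shutter_tab [([0.5185, -0.1266, 0.0022], 0.61), ([0.4238, 0.0683, 0.0747], 0.41)]
half_mark [([0.4852, 0.2712, 0.0491], 0.72), ([0.5208, 0.0432, 0.0512], 0.55)]
loupe [([0.4927, -0.2166, 0.0104], 0.49)]
carriage [([0.6057, -0.0489, 0.0561], 0.88), ([0.4235, 0.0685, 0.0749], 0.32)]
blower [([0.4807, 0.2729, 0.0426], 0.49)]
```

View pics/scene0.png

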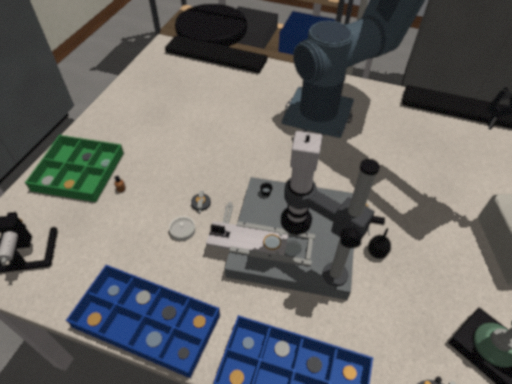

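View pics/side0.png

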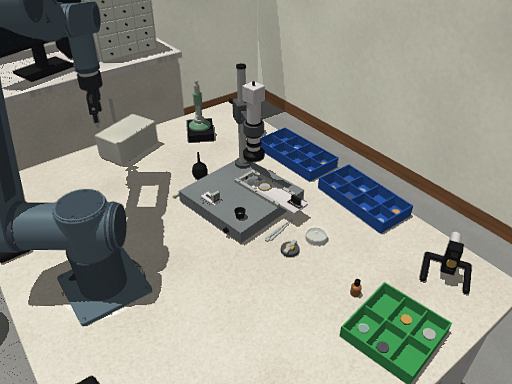

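The scene view shows the base (about 225–355, 180–295), with the lens above it and the black handle at (219,230). The side view shows the tab at (212,197), the handle at (297,200) and the loupe at (240,213). I'll enlarge both to get points for a pose fit.

Run:
```python
import cv2
a=cv2.imread('pics/side0.png')[145:250,170:320]; cv2.imwrite('pics/side0c.png',cv2.resize(a,None,fx=5,fy=5,interpolation=cv2.INTER_CUBIC))
a=cv2.imread('pics/scene0.png')[170:305,200:370]; cv2.imwrite('pics/scene0c.png',cv2.resize(a,None,fx=4,fy=4,interpolation=cv2.INTER_CUBIC))
```

```text
(no output)
```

View pics/side0c.png

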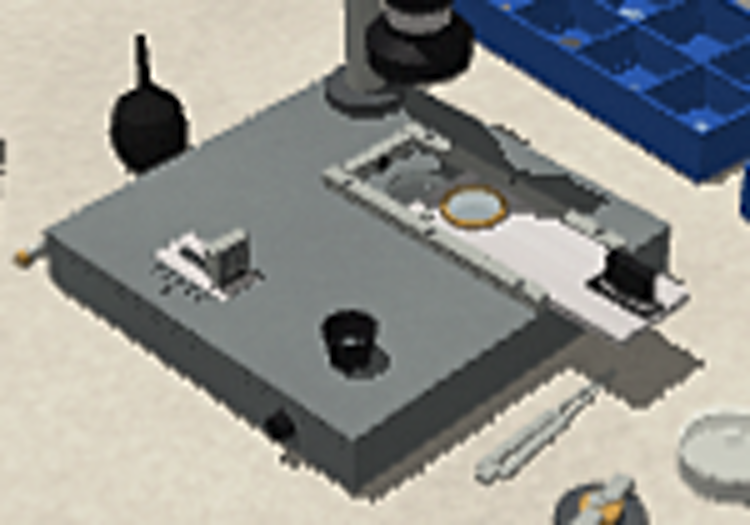

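View pics/scene0c.png

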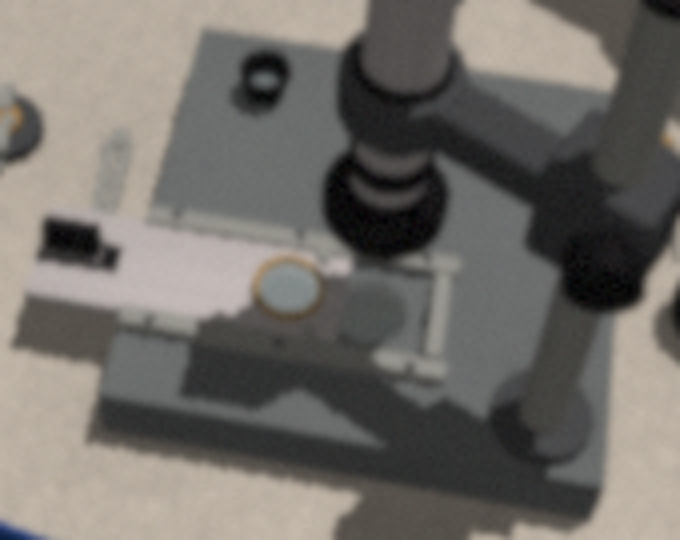

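The side crop shows the base top corners at (47,235), (352,440) and (668,232), the tab top at (228,240) and the handle at about (632,275). In the scene crop the corners are (205,30), (103,402) and (600,487), and the handle is at (72,238).

```bash
cat > h.py <<'E'
import numpy as np, cv2
from cell import telemetry, imaging, finder
def proj(P,p):
    E=np.linalg.inv(np.array(p['extrinsics'])); r=cv2.Rodrigues(E[:3,:3])[0]
    return cv2.projectPoints(np.array(P,float),r,E[:3,3],np.array(p['camera_matrix']),np.array(p['distortion'],float))[0][:,0]
def ray(uv,p,z):
    n=cv2.undistortPoints(np.array([[uv]],float),np.array(p['camera_matrix']),np.array(p['distortion'],float))[0,0]
    E=np.array(p['extrinsics']); d=E[:3,:3]@[n[0],n[1],1]; return E[:3,3]+d*(z-E[2,3])/d[2]
def m2w(P,t):
    P=np.atleast_2d(P).astype(float); c,s=np.cos(t[2]),np.sin(t[2])
    return np.c_[t[0]+c*P[:,0]-s*P[:,1],t[1]+s*P[:,0]+c*P[:,1],P[:,2]]
E
python3 - <<'E'
from h import *
from scipy.optimize import least_squares
ps,pc=imaging.camera_params('side'),imaging.camera_params('scene')
f=lambda u,k,o:(np.array(u)+.5)/k-.5+o
S=f([(47,235),(352,440),(668,232)],5,(170,145)); Sm=np.array([(-.15,.15,.05),(-.15,-.15,.05),(.15,-.15,.05)])
C=f([(205,30),(103,402),(600,487)],4,(200,170)); Cm=np.array([(-.15,-.15,.05),(.15,-.15,.05),(.15,.15,.05)])
def r(t): return np.r_[(proj(m2w(Sm,t),ps)-S).ravel(),(proj(m2w(Cm,t),pc)-C).ravel()]
o=least_squares(r,[.55,.07,0]); t=o.x; print(t,np.degrees(t[2]),np.round(o.fun,1))
for n,s in [('S',slice(0,6)),('C',slice(6,12))]:
    oo=least_squares(lambda t:r(t)[s],t); print(n,oo.x,np.round(oo.fun,1))
inv=lambda w:(np.array([[np.cos(t[2]),np.sin(t[2])],[-np.sin(t[2]),np.cos(t[2])]])@(w[:2]-t[:2])).round(4)
# side: tab top centre, handle top centre ; scene handle
for n,w in [('tab S',ray(f((228,240),5,(170,145)),ps,.084)),('hand S',ray(f((632,262),5,(170,145)),ps,.089)),('hand C',ray(f((72,228),4,(200,170)),pc,.089)),('loupe S',ray(f((349,325),5,(170,145)),ps,.076))]:
    print(n,w.round(4),inv(w))
np.save('t.npy',t)
print('tab closed',m2w([-.1,.018,.07],t),'home handle',m2w([.06,-.137,.075],t),'lens',m2w([.06,0,.157],t))
E
```

```text
[0.52952453 0.07092525 0.15010959] 8.600645854683084 [-0.5 -1.3  0.5 -0.2  0.9 -1.7 -0.8 -0.8 -1.1 -1.7  1.5  0.3]
S [0.52632623 0.06752694 0.14594034] [-0.8 -0.7 -0.1  0.9  0.9 -0.7]
C [0.53097635 0.07151133 0.15100163] [-0.8 -0.4 -1.1 -1.   1.7  0.9]
tab S [0.4278 0.0725 0.084 ] [-0.1003  0.0168]
hand S [ 0.6157 -0.1068  0.089 ] [ 0.0587 -0.1886]
hand C [ 0.6184 -0.1045  0.089 ] [ 0.0617 -0.1867]
loupe S [ 0.4457 -0.0365  0.076 ] [-0.099  -0.0937]
tab closed [[0.42795722 0.07376818 0.07      ]] home handle [[ 0.60933768 -0.05556136  0.075     ]] lens [[0.58884981 0.07989804 0.157     ]]
```

```bash
cat >> h.py <<'E'
from scipy.spatial.transform import Rotation as R
def go(*wps):
    "print shift in tool axes and turn vector (deg) for world targets (x,y,z,yaw of tool y axis deg)"
    s=telemetry.state(); q=s['tcp_rot']; A=R.from_quat([q[1],q[2],q[3],q[0]])
    for x,y,z,a in wps:
        a=np.radians(a); Y=np.array([np.cos(a),np.sin(a),0]); Z=np.array([0,0,-1.]); T=R.from_matrix(np.c_[np.cross(Y,Z),Y,Z])
        print(A.inv().apply(np.array([x,y,z])-s['eef_pos']).round(4).tolist(),np.degrees((A.inv()*T).as_rotvec()).round(2).tolist())
E
python3 - <<'E'
from h import *
go((.35,0,.25,8.6),(.50,-.15,.25,8.6))
E
```

```text
[-0.3179, -0.4035, -0.0187] [-0.0, 0.0, 56.66]
[-0.5169, -0.477, -0.0187] [-0.0, 0.0, 56.66]
```

Request:
send_rows(motion=[[[-0.318, -0.4035, -0.0187], [0, 0, 56.66], 1], [[-0.318, -0.4035, -0.0187], [0, 0, 56.66], 1], [[-0.318, -0.4035, -0.0187], [0, 0, 56.66], 1], [[-0.318, -0.4035, -0.0187], [0, 0, 56.66], 1], [[-0.318, -0.4035, -0.0187], [0, 0, 56.66], 1], [[-0.318, -0.4035, -0.0187], [0, 0, 56.66], 1], [[-0.318, -0.4035, -0.0187], [0, 0, 56.66], 1], [[-0.318, -0.4035, -0.0187], [0, 0, 56.66], 1], [[-0.318, -0.4035, -0.0187], [0, 0, 56.66], 1], [[-0.318, -0.4035, -0.0187], [0, 0, 56.66], 1]])

```text
time: 2.2
eef_pos: [0.3468, 0.0117, 0.2501]
tcp_rot: [0.001, 0.652, 0.758, 0.0]
wrist_force: [1.1, 0.3, 0.6]
width: 1.0
grip_force: 0.0
```

Run:
```python
from h import *
s=telemetry.state();print(s['time'],s['eef_pos'],s['q'])
go((.54,-.15,.24,8.6),(.60,-.14,.24,8.6))
```

```text
2.2 [0.34684762 0.01169435 0.25005113] [-2.91489487e-01 -1.43125393e-01  1.92076674e+00  2.24630123e-04
  1.36219184e+00 -4.41537688e-01]
[-0.1887, 0.1668, 0.0104] [0.1, 0.03, -0.01]
[-0.1878, 0.2276, 0.0105] [0.1, 0.03, -0.01]
```

Request:
send_rows(motion=[[[-0.177, 0.1655, 0.01], [0, 0, 0], 1], [[-0.177, 0.1655, 0.01], [0, 0, 0], 1], [[-0.177, 0.1655, 0.01], [0, 0, 0], 1], [[-0.177, 0.1655, 0.01], [0, 0, 0], 1], [[-0.177, 0.1655, 0.01], [0, 0, 0], 1], [[-0.176, 0.226, 0.01], [0, 0, 0], 1], [[-0.176, 0.226, 0.01], [0, 0, 0], 1], [[-0.176, 0.226, 0.01], [0, 0, 0], 0.6], [[-0.176, 0.226, 0.01], [0, 0, 0], 0.6], [[-0.176, 0.226, 0.01], [0, 0, 0], 0.6]])

```text
time: 3.2
eef_pos: [0.5953, -0.1262, 0.24]
tcp_rot: [-0.0, 0.652, 0.758, -0.0]
wrist_force: [0.0, 0.0, 0.3]
width: 0.603
grip_force: 0.0
```

Run:
```python
from h import *
s=telemetry.state();print(s['time'],s['eef_pos'],s['width'],s['q'])
p=imaging.camera_params('wrist'); im=imaging.capture('wrist'); 
np.save('pw.npy',p,allow_pickle=True)
print(np.round(p['extrinsics'],3).tolist())
for l in ['carriage_handle','carriage']:
    print([(d['xyz'],d['p']) for d in finder.look_for('wrist',l)[:2]])
t=np.load('t.npy')
P=m2w([[.054,-.205,.089],[.066,-.205,.089],[.054,-.169,.089],[.066,-.169,.089]],t)
for u in proj(P,p): cv2.circle(im,tuple(int(round(v)) for v in u),1,(0,0,255),-1)
cv2.imwrite('pics/w1.png',cv2.resize(im,None,fx=1.5,fy=1.5))
```

```text
3.2 [ 0.59531702 -0.12620971  0.23998712] 0.6026959515437468 [-3.91831567e-01  3.59019146e-01  1.37313037e+00 -2.96565989e-04
  1.40962776e+00 -5.42145575e-01]
[[0.989, 0.143, 0.044, 0.583], [0.15, -0.945, -0.29, -0.052], [-0.0, 0.293, -0.956, 0.383], [0.0, 0.0, 0.0, 1.0]]
[([0.6029, -0.0401, 0.0589], 0.75)]
[([0.6056, -0.041, 0.0579], 0.66)]
```

View pics/w1.png

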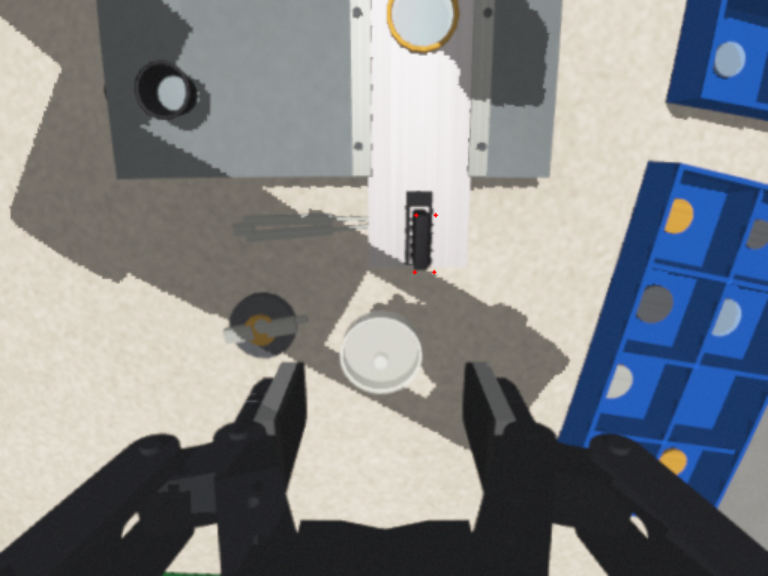

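The wrist view shows the handle top at about (413–431, 209–270) in the 1.5x image, with the base's right edge corners at (118,180) and (549,177).

Run:
```python
from h import *
p=np.load('pw.npy',allow_pickle=True).item(); t=np.load('t.npy')
f=lambda u:(np.array(u)+.5)/1.5-.5
for n,u,z in [('fr',(118,180),.05),('far',(549,177),.05),('h',(422,240),.089),('h front',(422,209),.089),('h back',(423,270),.089)]:
    w=ray(f(u),p,z); c,s=np.cos(t[2]),np.sin(t[2]); d=w[:2]-t[:2]; print(n,w.round(4),np.round([c*d[0]+s*d[1],-s*d[0]+c*d[1]],4))
a=ray(f((118,180)),p,.05);b=ray(f((549,177)),p,.05);print(np.degrees(np.arctan2(*(b-a)[[1,0]])),np.linalg.norm(b-a))
go((.6163,-.105,.15,8.6))
```

```text
fr [ 0.4022 -0.0989  0.05  ] [-0.1513 -0.1489]
far [ 0.698  -0.0533  0.05  ] [ 0.148  -0.1481]
h [ 0.6149 -0.1032  0.089 ] [ 0.0583 -0.185 ]
h front [ 0.6116 -0.0843  0.089 ] [ 0.0579 -0.1657]
h back [ 0.6188 -0.1221  0.089 ] [ 0.0594 -0.2042]
8.756708131124245 0.2993780158000888
[0.0182, 0.0234, 0.0903] [0.04, 0.03, -0.01]
```

Request:
send_rows(motion=[[[0.02, 0.0223, 0.04], [0, 0, 0], 0.6], [[0.02, 0.0223, 0.08], [0, 0, 0], 0.6], [[0.02, 0.0223, 0.11], [0, 0, 0], 0.6], [[0.02, 0.0223, 0.13], [0, 0, 0], 0.6], [[0.02, 0.0223, 0.15], [0, 0, 0], 0.6], [[0.02, 0.0223, 0.165], [0, 0, 0], 0.6], [[0.02, 0.0223, 0.174], [0, 0, 0], 0.6], [[0.02, 0.0223, 0.174], [0, 0, 0], 0.6], [[0.02, 0.0223, 0.174], [0, 0, 0], 0.6]])

```text
time: 4.25
eef_pos: [0.6159, -0.1036, 0.0663]
tcp_rot: [0.0, 0.652, 0.758, 0.0]
wrist_force: [0.1, -0.8, -0.4]
width: 0.6
grip_force: 0.0
```

Request:
send_rows(motion=[[[0, 0, 0], [0, 0, 0], 0.3], [[0, 0, 0], [0, 0, 0], 0.2], [[0, 0, 0], [0, 0, 0], 0.05], [[0, 0, 0], [0, 0, 0], 0.05], [[0, 0, 0], [0, 0, 0], 0.05], [[0, 0, 0], [0, 0, 0], 0.05], [[0, 0, 0], [0, 0, 0], 0.05]])

```text
time: 4.95
eef_pos: [0.6152, -0.1038, 0.0665]
tcp_rot: [0.0, 0.652, 0.758, -0.0]
wrist_force: [-3.5, -1.1, 6.3]
width: 0.104
grip_force: 60.4
```

Request:
send_rows(motion=[[[0.005, 0, 0], [0, 0, 0], 0.05], [[0.01, 0, 0], [0, 0, 0], 0.05], [[0.015, 0, 0], [0, 0, 0], 0.05], [[0.02, 0, 0], [0, 0, 0], 0.05], [[0.025, 0, 0], [0, 0, 0], 0.05], [[0.03, 0, 0], [0, 0, 0], 0.05], [[0.035, 0, 0], [0, 0, 0], 0.05], [[0.04, 0, 0], [0, 0, 0], 0.05], [[0.042, 0, 0], [0, 0, 0], 0.05], [[0.042, 0, 0], [0, 0, 0], 0.05]])

```text
time: 5.95
eef_pos: [0.6089, -0.0619, 0.0665]
tcp_rot: [-0.0, 0.652, 0.758, -0.0]
wrist_force: [-3.6, -0.5, 5.8]
width: 0.103
grip_force: 60.4
```

Request:
send_rows(motion=[[[0.001, 0, 0], [0, 0, 0], 0.05], [[0.002, 0, 0], [0, 0, 0], 0.05], [[0.003, 0, 0], [0, 0, 0], 0.05], [[0.004, 0, 0], [0, 0, 0], 0.05], [[0.004, 0, 0], [0, 0, 0], 0.05]])

```text
time: 6.45
eef_pos: [0.6083, -0.0584, 0.0665]
tcp_rot: [0.0, 0.652, 0.758, -0.001]
wrist_force: [-5.4, -1.2, 5.0]
width: 0.104
grip_force: 60.4
```

Request:
send_rows(motion=[[[0.001, 0, 0], [0, 0, 0], 0.05], [[0.002, 0, 0], [0, 0, 0], 0.05], [[0.003, 0, 0], [0, 0, 0], 0.05], [[0.003, 0, 0], [0, 0, 0], 0.05]])

```text
time: 6.85
eef_pos: [0.6079, -0.0555, 0.0664]
tcp_rot: [0.0, 0.652, 0.758, -0.001]
wrist_force: [-4.2, -1.6, 5.7]
width: 0.104
grip_force: 60.4
```

Request:
send_rows(motion=[[[0.001, 0, 0], [0, 0, 0], 0.05], [[0.002, 0, 0], [0, 0, 0], 0.05], [[0.002, 0, 0], [0, 0, 0], 0.05]])

```text
time: 7.15
eef_pos: [0.6076, -0.0535, 0.0665]
tcp_rot: [0.0, 0.652, 0.758, -0.001]
wrist_force: [-3.4, -1.0, 5.6]
width: 0.099
grip_force: 60.4
```

Request:
send_rows(motion=[[[0.001, 0, 0], [0, 0, 0], 0.05], [[0.002, 0, 0], [0, 0, 0], 0.05], [[0.002, 0, 0], [0, 0, 0], 0.05]])

```text
time: 7.45
eef_pos: [0.6075, -0.0531, 0.0665]
tcp_rot: [0.001, 0.652, 0.758, -0.001]
wrist_force: [-4.0, -7.4, 4.9]
width: 0.104
grip_force: 60.2
```

Run:
```python
from h import *
im=imaging.capture('scene'); s=telemetry.state(); print(s['wrist_force'],s['eef_pos'])
cv2.imwrite('pics/s2.png',cv2.resize(im[200:290,200:340],None,fx=5,fy=5,interpolation=cv2.INTER_CUBIC))
```

```text
[-4.03738757 -6.62350096  3.67970963] [ 0.60755467 -0.05310165  0.06646925]
```

View pics/s2.png

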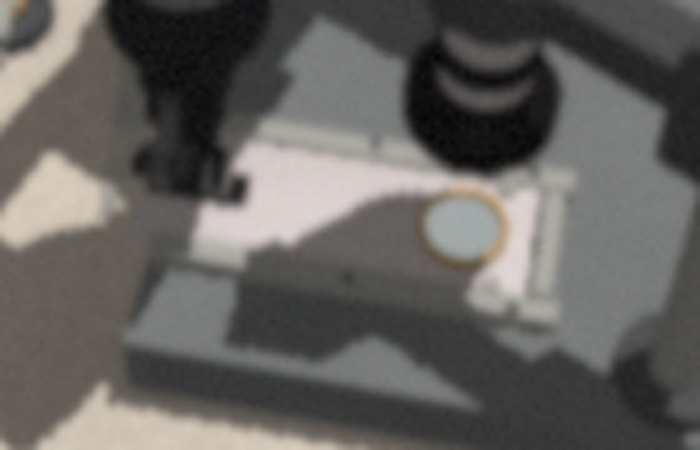

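The carriage's leading end at (530,240) now meets the stop at (545,240), and the force is rising. I'll press a little more to confirm.

Request:
send_rows(motion=[[[0.001, 0, 0], [0, 0, 0], 0.05], [[0.002, 0, 0], [0, 0, 0], 0.05], [[0.002, 0, 0], [0, 0, 0], 0.05], [[0.002, 0, 0], [0, 0, 0], 0.05]])

```text
time: 7.9
eef_pos: [0.6075, -0.053, 0.0665]
tcp_rot: [0.002, 0.652, 0.758, -0.002]
wrist_force: [-4.0, -12.8, 3.7]
width: 0.108
grip_force: 60.0
```

Request:
send_rows(motion=[[[0, 0, 0], [0, 0, 0], 0.2], [[0, 0, 0], [0, 0, 0], 0.4], [[0, 0, 0], [0, 0, 0], 0.6], [[0, 0, 0], [0, 0, 0], 0.6], [[0, 0, -0.01], [0, 0, 0], 0.6], [[0, 0, -0.03], [0, 0, 0], 0.6], [[0, 0, -0.06], [0, 0, 0], 0.6], [[0, 0, -0.1], [0, 0, 0], 0.6], [[0, 0, -0.13], [0, 0, 0], 0.6], [[0, 0, -0.13], [0, 0, 0], 0.6]])

```text
time: 8.9
eef_pos: [0.6104, -0.0495, 0.2019]
tcp_rot: [0.005, 0.652, 0.758, 0.002]
wrist_force: [1.3, 0.7, 0.5]
width: 0.602
grip_force: 0.0
```

Run:
```python
from h import *
np.save('t.npy',[.528,.0722,np.radians(8.7)]); t=np.load('t.npy')
w=m2w([-.1,.018,.07],t)[0]; print(w, m2w([-.1,.04,.07],t)[0])
go((.44,-.03,.2,53),(.43,.06,.2,98.7),(w[0],w[1],.18,98.7))
```

```text
[0.42642792 0.07486681 0.07      ] [0.42310018 0.09661367 0.07      ]
[0.0448, -0.1655, 0.0001] [0.44, 0.45, -44.37]
[0.1353, -0.1619, -0.0003] [0.25, 0.63, -90.07]
[0.1506, -0.1634, 0.0196] [0.25, 0.63, -90.07]
```

Request:
send_rows(motion=[[[0.0, -0.05, 0], [0, 0, -8.5], 0.6], [[0.01, -0.1, 0], [0, 0, -17], 0.6], [[0.03, -0.14, 0], [0, 0, -25.5], 0.6], [[0.06, -0.162, 0], [0, 0, -34], 0.6], [[0.09, -0.162, 0], [0.2, 0.5, -42.5], 0.6], [[0.12, -0.162, 0], [0.2, 0.6, -51], 0.6], [[0.135, -0.162, 0], [0.25, 0.6, -59.5], 0.6], [[0.135, -0.162, 0], [0.25, 0.6, -68], 0.6], [[0.135, -0.162, 0], [0.25, 0.6, -76.5], 0.6], [[0.135, -0.162, 0], [0.25, 0.6, -85], 0.6]])

```text
time: 9.9
eef_pos: [0.4266, 0.0607, 0.1953]
tcp_rot: [-0.005, -0.035, 0.999, 0.002]
wrist_force: [-0.4, -0.8, 0.5]
width: 0.603
grip_force: 0.0
```

Run:
```python
from h import *
t=np.load('t.npy')
p=imaging.camera_params('wrist'); im=imaging.capture('wrist'); np.save('pw.npy',p,allow_pickle=True)
print(telemetry.state()['eef_pos'])
for l in ['shutter_tab','half_mark']: print(l,[(d['xyz'],d['p']) for d in finder.look_for('wrist',l)[:2]])
for u in proj(m2w([[-.115,.012,.084],[-.085,.012,.084],[-.115,.024,.084],[-.085,.024,.084],[-.129,.04,.05]],t),p): cv2.circle(im,tuple(int(round(v)) for v in u),1,(0,0,255),-1)
cv2.imwrite('pics/w2.png',cv2.resize(im,None,fx=1.5,fy=1.5))
go((.4264,.0749,.18,98.7))
```

```text
[0.42661965 0.06057361 0.1953232 ]
shutter_tab [([0.4206, 0.0738, 0.0843], 0.79)]
half_mark [([0.4608, 0.0734, 0.0488], 0.84)]
[-0.0007, 0.0145, 0.0154] [0.23, -0.57, -5.26]
```

View pics/w2.png

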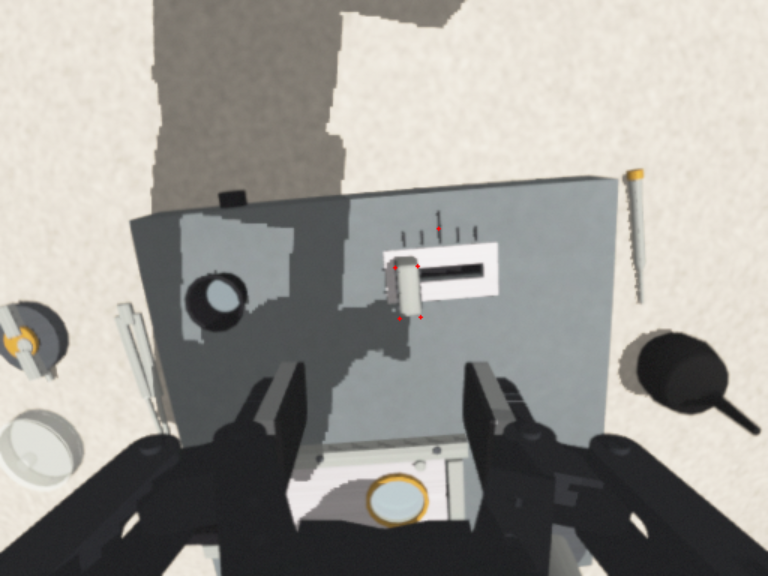

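The wrist view has the half mark at (438,210–240) and the tab top at about (398–420, 262–317). Both agree with the projected model to within about 1 mm, so I'm descending on the tab.

Request:
send_rows(motion=[[[-0.0007, 0.0145, 0.02], [0.23, -0.57, -5.3], 0.6], [[-0.0007, 0.0145, 0.05], [0.23, -0.57, -5.3], 0.6], [[-0.0007, 0.0145, 0.08], [0.23, -0.57, -5.3], 0.6], [[-0.0007, 0.0145, 0.1], [0.23, -0.57, -5.3], 0.6], [[-0.0007, 0.0145, 0.12], [0.23, -0.57, -5.3], 0.6], [[-0.0007, 0.0145, 0.13], [0.23, -0.57, -5.3], 0.6], [[-0.0007, 0.0145, 0.1345], [0.23, -0.57, -5.3], 0.6], [[-0.0007, 0.0145, 0.1345], [0.23, -0.57, -5.3], 0.6]])

```text
time: 10.85
eef_pos: [0.4255, 0.0751, 0.0609]
tcp_rot: [-0.0, -0.077, 0.997, 0.0]
wrist_force: [-0.5, -0.0, -0.4]
width: 0.604
grip_force: 0.0
```

Run:
```python
from h import *
p=np.load('pw.npy',allow_pickle=True).item()
f=lambda u:(np.array(u)+.5)/1.5-.5
for n,u,z in [('half',(438.5,226),.05),('closed',(403,239),.05),('open',(475,233),.05),('tab',(410,290),.084)]:
    print(n,ray(f(u),p,z).round(4))
t=np.load('t.npy');print(m2w([[-.129,.04,.05],[-.1,.018,.084]],t)); go((.4264,.0749,.06,98.7))
```

```text
half [0.3933 0.0925 0.05  ]
closed [0.4028 0.0716 0.05  ]
open [0.3959 0.1152 0.05  ]
tab [0.4251 0.0759 0.084 ]
[[0.39443386 0.09222711 0.05      ]
 [0.42642792 0.07486681 0.084     ]]
[-0.0009, -0.0003, 0.0009] [0.0, -0.01, 0.12]
```

Request:
send_rows(motion=[[[0, 0, 0], [0, 0, 0], 0.35], [[0, 0, 0], [0, 0, 0], 0.25], [[0, 0, 0], [0, 0, 0], 0.05], [[0, 0, 0], [0, 0, 0], 0.05], [[0, 0, 0], [0, 0, 0], 0.05], [[0, 0, 0], [0, 0, 0], 0.05], [[0, 0, 0], [0, 0, 0], 0.05]])

```text
time: 11.55
eef_pos: [0.4262, 0.0748, 0.0619]
tcp_rot: [0.001, -0.077, 0.997, -0.0]
wrist_force: [-1.6, -1.6, 6.7]
width: 0.124
grip_force: 59.0
```

Request:
send_rows(motion=[[[0, 0.003, 0], [0, 0, 0], 0.05], [[0, 0.006, 0], [0, 0, 0], 0.05], [[0, 0.009, 0], [0, 0, 0], 0.05], [[0, 0.012, 0], [0, 0, 0], 0.05], [[0, 0.015, 0], [0, 0, 0], 0.05], [[0, 0.018, 0], [0, 0, 0], 0.05], [[0, 0.021, 0], [0, 0, 0], 0.05], [[0, 0.022, 0], [0, 0, 0], 0.05], [[0, 0.022, 0], [0, 0, 0], 0.05], [[0, 0.022, 0], [0, 0, 0], 0.05]])

```text
time: 12.55
eef_pos: [0.423, 0.0959, 0.0619]
tcp_rot: [0.001, -0.078, 0.997, -0.001]
wrist_force: [-0.1, -5.6, 5.1]
width: 0.126
grip_force: 59.1
```

Run:
```python
from h import *
s=telemetry.state(); print(s['eef_pos'],s['wrist_force'],s['grip_force'])
p=imaging.camera_params('wrist'); im=imaging.capture('wrist'); np.save('pw.npy',p,allow_pickle=True)
cv2.imwrite('pics/w3raw.png',im); cv2.imwrite('pics/w3.png',cv2.resize(im,None,fx=1.5,fy=1.5,interpolation=cv2.INTER_CUBIC))
```

```text
[0.42301917 0.09592871 0.06193272] [-0.13947263 -5.57261398  5.11891148] 59.05880033969879
```

View pics/w3.png

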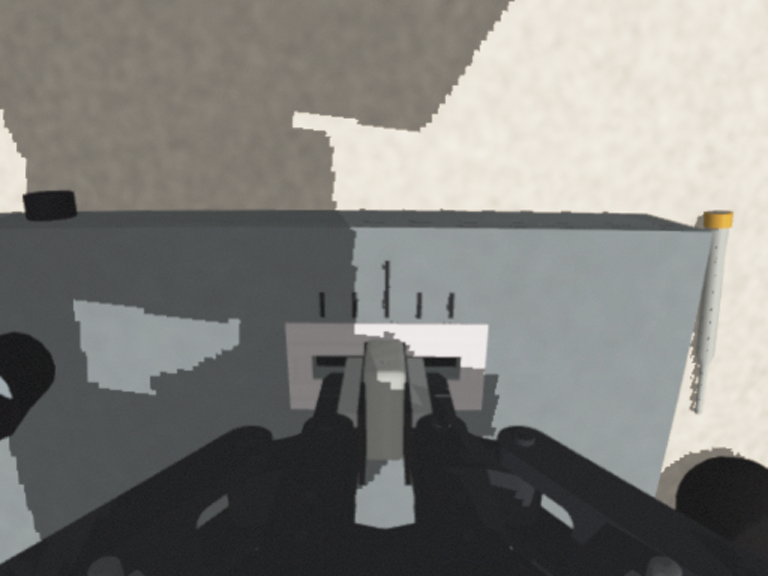

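The tab's front edges are at 364–407, so its centre is about 385.5, and the long mark is at 387. At 3 px/mm it is roughly 0.5 mm short, which matches the 21.35 mm measured travel, so I'll add 0.6 mm.

Request:
send_rows(motion=[[[0, 0.0006, 0], [0, 0, 0], 0.05], [[0, 0.0006, 0], [0, 0, 0], 0.05], [[0, 0.0006, 0], [0, 0, 0], 0.05], [[0, 0.0006, 0], [0, 0, 0], 0.05], [[0, 0.0006, 0], [0, 0, 0], 0.05]])

```text
time: 13.1
eef_pos: [0.4229, 0.0964, 0.0619]
tcp_rot: [0.001, -0.078, 0.997, -0.001]
wrist_force: [-0.5, -4.0, 6.0]
width: 0.127
grip_force: 59.1
```

Run:
```python
from h import *
s=telemetry.state(); e=np.array(s['eef_pos']); print(e,np.linalg.norm(e[:2]-[.4262,.0748]),s['wrist_force'],s['width'])
p=imaging.camera_params('wrist'); g=cv2.cvtColor(imaging.capture('wrist'),cv2.COLOR_BGR2GRAY).astype(int)
print(g[186:196,210:305].mean(0).round().astype(int).tolist(), g[178,250:266].tolist()); print(g[240,236:280].tolist())
t=np.load('t.npy');print(proj(m2w([[-.129,.04,.05],[-.115,.04,.084],[-.115,.034,.084],[-.115,.046,.084]],t),p))
im=imaging.capture('scene')
cv2.imwrite('pics/s3.png',cv2.resize(im[170:300,200:370],None,fx=4,fy=4,interpolation=cv2.INTER_CUBIC))
```

```text
[0.42294863 0.09644986 0.06193328] 0.0218926396265612 [-0.48686251 -4.03788689  5.96343581] 0.12687440402338787
[80, 79, 76, 74, 76, 78, 80, 80, 80, 81, 81, 81, 81, 81, 81, 81, 82, 81, 81, 81, 81, 80, 81, 79, 78, 98, 121, 130, 137, 147, 152, 153, 153, 152, 152, 152, 152, 152, 152, 151, 151, 151, 151, 150, 142, 109, 62, 62, 109, 146, 152, 152, 152, 153, 152, 152, 152, 152, 152, 153, 152, 152, 152, 152, 152, 151, 149, 145, 142, 144, 148, 151, 151, 151, 151, 151, 151, 151, 151, 151, 152, 152, 152, 152, 153, 153, 153, 153, 150, 146, 146, 149, 152, 154, 154] [151, 150, 147, 125, 88, 73, 55, 62, 100, 137, 151, 150, 153, 154, 154, 154]
[95, 96, 95, 94, 93, 80, 60, 76, 91, 93, 95, 100, 108, 113, 113, 113, 112, 110, 113, 116, 116, 115, 116, 113, 114, 115, 114, 114, 113, 114, 114, 118, 118, 101, 74, 88, 109, 110, 109, 110, 110, 111, 110, 109]
[[255.38281664 193.5406133 ]
 [254.98363515 248.93072105]
 [240.70897108 248.86627094]
 [269.26012556 248.97867032]]
```

View pics/s3.png

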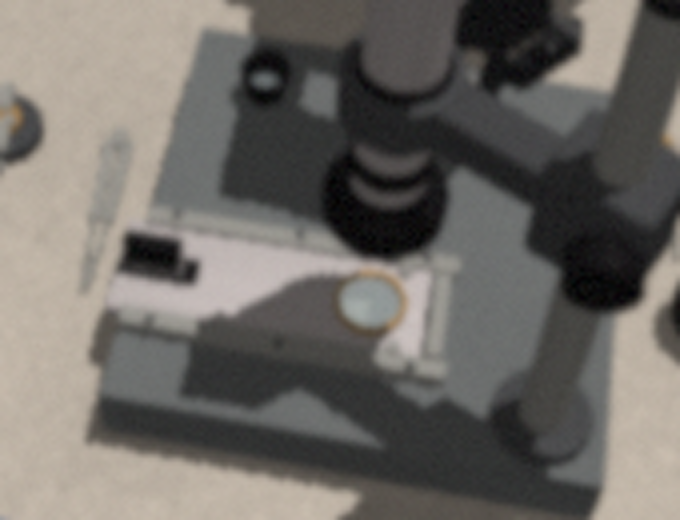

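The carriage is still home, with the glass at (370,300) and its end at the stop. The tab centre at 256.2 px sits level with the half mark at 256.5 px, which is the offset the model predicts. Handing in.

```bash
python3 -c "
from cell import hand_in
print(hand_in())"
```

```text
the job is handed in; nothing more can be done
None
```

The carriage is fully home against its end stop, and the gripper is still holding the shutter tab at half travel (about 0.2 mm or better against the long mark); the job was handed in at about 13 s and returned no verdict.

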